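Closing a caramel frame of steel bars on a marble slab

TASK

Close the caramel frame on the baking mat so that nothing can run out at the corners. First lay the loose short bar as the missing right-hand side, its end flush against the front face of the back bar and its outer face level with the back bar's end; then lay the loose long bar across the front, flush against the ends of both side bars and level with their outer faces. Do not shove the two bars that are already laid out of their place, and leave the tubs and the scale alone.

Things in the scene. Friction and masses are not known exactly. Their poses are not given: they have to be found in the camera images.
- slab: Fixed white marble slab, 216 mm deep (its x) x 330 mm wide (its y) x 20 mm, with a 1.5 mm orange-brown silicone baking mat (200 x 312 mm, orange border) fixed on it. Origin: centre of its underside, on the worktop; the mat's top, on which the bars lie, is 21.5 mm above. Its x points away from the robot, turned by up to 0.15 rad.
- back_bar: Stainless steel bar, 18 x 18 mm, square ends; origin: centre of its underside, z up; length along its own y. 240 mm long, 0.61 kg. Already laid on the mat as the far (back) side of the frame, held only by its weight: a few newtons shift it. Its x points away from the robot, its y to the left: front face at x = -9 mm.
- laid_side_bar: Stainless steel bar, 18 x 18 mm, square ends; origin: centre of its underside, z up; length along its own x. 140 mm long, 0.36 kg. Already laid, loose, as the left side: far end against the back bar's front face, outer face level with the back bar's left end (origin near x = -79, y = +111 mm in the back bar's frame).
- side_bar: Stainless steel bar, 18 x 18 mm, square ends; origin: centre of its underside, z up; length along its own x. 140 mm long, 0.36 kg (+-20 %). The loose short bar, flat on the worktop left or right of the slab; belongs as the right side: origin at x = -79, y = -111 mm in the back bar's frame, length along the back bar's x, either end first.
- front_bar: Stainless steel bar, 18 x 18 mm, square ends; origin: centre of its underside, z up; length along its own y. 240 mm long, 0.61 kg (+-20 %). The loose long bar, flat on the worktop on the slab's other side; belongs across the front, parallel to the back bar: origin at x = -158, y = 0 mm in the back bar's frame, either way round. Sliding it takes 2 to 6 N.
- bench_scale: Bench scale, 152 x 217 x 44 mm, at the right, blue platter; bystander. Origin: centre of its underside.
- weighed_tub: White lidded tub, 109 x 122 x 66 mm, standing on the scale; bystander. Origin: on its underside.
- round_tub: Round lidded tub of greens, 98 mm across, 61 mm high, at the right front corner; bystander. Origin: centre of its underside.

How it is judged (in metres and radians):
On the way:
1. the loose short bar lies as the right side, its end against the back bar, let go (y of side_bar in the frame of back_bar between -0.116 and -0.106 m and x of side_bar in the frame of back_bar between -0.0815 and -0.076 m and angle between the x axis of side_bar and the x axis of back_bar, either way round below 0.035 rad and angle between side_bar's own z axis and vertical below 0.04 rad and z of side_bar in the frame of slab between 0.018 and 0.0245 m and linear speed of side_bar below 0.01 m/s and contact force between side_bar and the fingers below 0.1 N), for 0.2 s.
At the end, for the whole second after the job is handed in: All four bars lie flat on the mat, at rest and let go, as a closed frame: at every corner the side bar's end is within 2.5 mm of the face it butts and its outer face level with the long bar's end within 5 mm; sides square to the back bar within 2 degrees, front bar parallel to it within 1.7 (all of step 1 and y of laid_side_bar in the frame of back_bar between 0.106 and 0.116 m and x of laid_side_bar in the frame of back_bar between -0.0815 and -0.076 m and angle between the x axis of laid_side_bar and the x axis of back_bar, either way round below 0.035 rad and angle between each of laid_side_bar, back_bar, front_bar's own z axis and vertical below 0.04 rad and z of laid_side_bar in the frame of slab between 0.018 and 0.0245 m and z of back_bar in the frame of slab between 0.018 and 0.0245 m and (x of laid_side_bar in the frame of front_bar between 0.076 and 0.0815 m or x of laid_side_bar in the frame of front_bar between -0.0815 and -0.076 m) and (x of side_bar in the frame of front_bar between 0.076 and 0.0815 m or x of side_bar in the frame of front_bar between -0.0815 and -0.076 m) and (y of laid_side_bar in the frame of front_bar between 0.106 and 0.116 m or y of laid_side_bar in the frame of front_bar between -0.116 and -0.106 m) and (y of side_bar in the frame of front_bar between 0.106 and 0.116 m or y of side_bar in the frame of front_bar between -0.116 and -0.106 m) and angle between the y axis of front_bar and the y axis of back_bar, either way round below 0.03 rad and z of front_bar in the frame of slab between 0.018 and 0.0245 m and linear speed of front_bar below 0.01 m/s and contact force between front_bar and the fingers below 0.1 N); the robot touches nothing.
It fails at once if a bar that was already laid is shoved more than 20 mm (distance of any of back_bar, laid_side_bar from where it was at the start of the episode above 0.02 m).
It fails at once if the scale or a tub is moved more than 20 mm (distance of any of bench_scale, weighed_tub, round_tub from where it was at the start of the episode above 0.02 m).
It also fails if it takes over 66 s, if anything falls off the work surface, if the arm or the gripper's body presses on something with over 40 N, if the wrist force passes 120 N, or if a joint passes its speed limit or range.

ROBOT

A 7-joint arm with a two-finger parallel gripper is mounted at the origin on a cart in front of the work surface, level with it; the furniture and walls round the work are solid. World frame = base frame: x ahead of the robot, y to its left, z up, the work surface at z = 0. Lengths are in mm, angles in degrees, forces in N, time in s.
With the tool pointing down it reaches from about 400 to 925 mm from the base axis. Payload 4.1 kg.
Tool frame: the origin (TCP) lies on the centre line of the jaws, within the pads' length; the fingertips stand 17 mm ahead of it and the grasp point (between the pads) lies 2 mm behind it; z points along the fingers, y is the line along which they close (so a half turn about z gives the same grasp; the last joint's range is limited). The gripper opens to 85 mm and grips with 20 to 120 N. Pads are 22 mm wide; open, the fingers measure 114 mm over their backs; the gripper's body (76 mm by 85 mm) begins 54 mm behind the grasp point. The pads swing forward as they close: fully open they stand 13 mm farther back than shut.
Start: joints at [-75.745, 22.827, 2.584, 88.041, -1.071, 69.15, -2.905], TCP at [221.519, 611.122, 248.347] pointing down, gripper open.
Joint ranges: [-161.44, 161.44], [-28.35, 127.94], [-78.24, 83.42], [0, 140.83], [-78.03, 258.03], [13.02, 114.36], [-168.23, 168.23]. Speed limits (degrees/s): [147.25, 147.25, 180, 180, 180, 180, 180].

INTERFACE

Orientations are given as a 3x3 rotation matrix whose columns are the frame's x, y, z axes.
In Python, from plant import manip, imaging gives the robot as it stands. The module is installed in compiled form; this text tells all that it offers.
- The arm moves only by the shell command python3 -m inch 'ROWS' [OPENING] [FORCE]. ROWS is text: rows parted by semicolons, each of 4 numbers parted by spaces: the shift along the tool's x, y, z in m, then the turn about the tool's z in degrees. In form: tx ty tz turn; .... A call has 1 to 5 rows; each row is the pose to reach, as a shift and turn from the pose commanded when the call began, along the tool's axes at that moment; what a row does not reach only later rows make up. A row lasts 1/8 s, in which the tool goes at most 62.5 mm and 10.7 degrees, less where a joint would pass 70% of its speed; a pose out of reach is approached as far as the arm can. A call with a gripper value outside its range is refused whole. OPENING is the gripper command: -1 is fully open, 1 is shut, values between are in proportion, set as the call begins (- or left out, the last holds). The fingers move at their own pace and stop on an object; FORCE is the grip in N (left out, the last holds). Time passes only in rows, so rows that repeat a pose let the fingers close. It gives the time, the measured TCP pose, the force, the opening and the grip force at its end, in the units of the state.
- manip.read_state(): the state, without advancing time (a new reading comes with each control period).
- imaging.grab_frame(name): name is "scene" or "top" or "wrist"; returns a dict with "image" (400x640x3 uint8, red, green, blue), "fovy" (degrees; the focal length in pixels is half the picture's height over the tangent of half this angle, whatever the lens; pixels are square), "cx", "cy" (the principal point, pixels), "rvec" (rotation vector, rad) and "tvec" (3), from world to camera coordinates, as OpenCV has them; the wrist camera has in their place "tool_from_camera" (4x4, takes a point from camera to tool coordinates, whose origin is the TCP and whose axes are the flange's). Camera axes: x right, y down, z forward; pixel columns grow to the right and rows downward; lengths in mm; the calibration is good to about 2 mm. A picture is of the moment at which its call begins: read the wrist's pose just before it. There is no depth.
- manip.finish_job(): hands the job in; it is judged then, once.
The state is a dict: "clock": time; "joints": joint angles; "joint_velocities": joint speeds; "tau": joint torques, N m; "tool_pos": TCP position; "orientation": TCP orientation; "wrist_force": force on the tool from outside, world axes, zero at the start; "moment": the same for the moment, N m; "width": finger opening in mm; "grasp_force": force on a finger pad.
Only numpy, scipy, OpenCV 4.12 (cv2) and the standard library are available. Lean on these libraries where they do the work, as an engineer would, in place of code of your own. Each camera call takes 0.05 s, during which the arm holds its last target. There are 200 camera calls.

## Working session

There is one attempt and no reset: what is moved stays moved. The work goes in short steps, Python scripts to look and compute and a shell command to move; the robot and the scene stay as the last step left them, time stands still between calls to the robot, and variables do not carry over. Pictures are saved under pics/ and viewed, at most 10 in all, crops included, and the job is handed in when it is done.

```bash
mkdir -p pics; cat > h.py <<'E'
import numpy as np, cv2
from plant import manip, imaging
def K(f):
    h=f["image"].shape[0]; fl=h/2/np.tan(np.radians(f["fovy"])/2)
    return np.array([[fl,0,f["cx"]],[0,fl,f["cy"]],[0,0,1.]])
def ext(f,st=None):
    """camera->world R, origin"""
    if "tool_from_camera" in f:
        T=np.array(f["tool_from_camera"]); R=np.array(st["orientation"]).reshape(3,3)
        return R@T[:3,:3], R@T[:3,3]+np.array(st["tool_pos"])
    R=cv2.Rodrigues(np.array(f["rvec"],float))[0]; t=np.array(f["tvec"],float).ravel()
    return R.T, -R.T@t
def cast(f,px,z,st=None):
    R,o=ext(f,st); px=np.atleast_2d(np.array(px,float))
    d=(R@np.linalg.inv(K(f))@np.c_[px,np.ones(len(px))].T).T
    return o+d*((z-o[2])/d[:,2])[:,None]
def grab(n):
    st=manip.read_state(); f=imaging.grab_frame(n); return f,st
def save(f,name,crop=None,s=1):
    im=f["image"][:,:,::-1]
    if crop: im=im[crop[1]:crop[3],crop[0]:crop[2]]
    cv2.imwrite("pics/"+name,cv2.resize(im,None,fx=s,fy=s,interpolation=cv2.INTER_CUBIC))
E
python3 - <<'E'
from h import *
f,st=grab("top"); save(f,"top0.png",s=1.25)
print({k:(v if k!="image" else 0) for k,v in f.items()}); np.save("top0.npy",f["image"])
print({k:np.round(v,3).tolist() for k,v in st.items()}, ext(f)[1])
g,_=grab("scene"); save(g,"scene0.png"); print(ext(g)[1],g["fovy"])
w,_=grab("wrist"); print(w["tool_from_camera"],w["fovy"],w["cx"],w["cy"])
E
```

```text
{'image': 0, 'fovy': 50.6427981768784, 'cx': 319.8526436688812, 'cy': 204.6140965279311, 'rvec': array([ 2.14953824, -2.13756155,  0.14496707]), 'tvec': array([ -41.79608919,  501.64526138, 1562.41567162])}
{'clock': 0.0, 'joints': [-75.747, 22.873, 2.58, 88.114, -1.072, 69.15, -2.905], 'joint_velocities': [-0.033, 0.019, -0.113, -0.09, 0.004, 0.044, 0.021], 'tau': [-0.0, -47.512, 1.365, -25.423, 0.012, 0.009, 0.0], 'tool_pos': [221.293, 610.534, 247.255], 'orientation': [[-0.94, 0.341, -0.001], [0.341, 0.94, -0.002], [-0.0, -0.002, -1.0]], 'wrist_force': [0.407, 0.548, -0.389], 'moment': [0.032, 0.021, 0.019], 'grasp_force': 0.0, 'width': 85.927} [ 274.18528439  -52.28891783 1617.59881032]
[-365.40760285 -563.95117412 1064.69563227] 43.45182552584507
[[ 3.68875284e-04 -9.50595144e-01 -3.10433143e-01  8.01026247e+01]
 [ 9.99999930e-01  3.30879532e-04  1.75054703e-04 -2.66700743e-01]
 [-6.36901778e-05 -3.10433186e-01  9.50595199e-01 -1.25227224e+02]
 [ 0.00000000e+00  0.00000000e+00  0.00000000e+00  1.00000000e+00]] 66.65563554145103 317.7947420830976 202.4420770461263
```

View pics/top0.png

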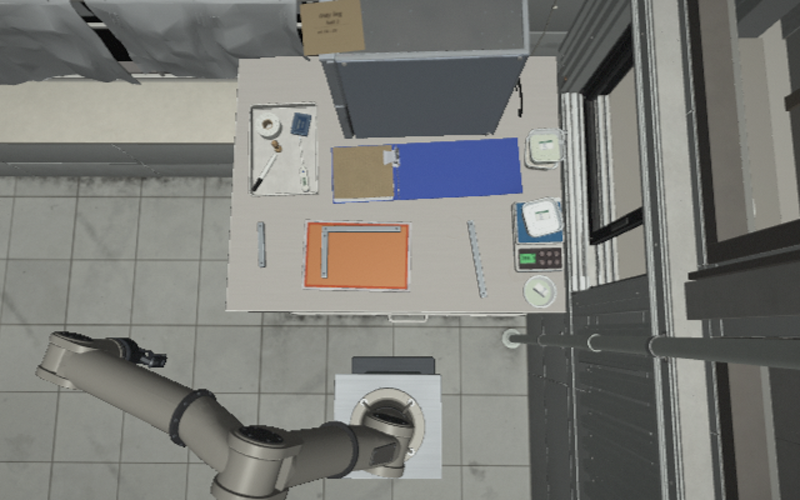

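The top view shows the mat at about (305–408, 222–288), with the back bar along its far edge and the left bar laid. The short loose bar is at (262,245), left of the slab. The long loose bar runs from (471,222) to (483,296) on the right, and the tubs and scale are at x>513. I'll take coarse positions from this view and measure properly with the wrist camera.

```bash
python3 - <<'E'
from h import *
f,st=grab("top")
P=lambda l,z:np.round(cast(f,np.array(l)/1.25,z),0)[:,:2].tolist()
print("short",P([(261,222),(263,267)],18)); print("long",P([(471,222),(483,296)],18))
print("back",P([(321,229),(400,229)],39.5)); print("left",P([(325,232),(324,278)],39.5))
print("mat",P([(307,222),(408,223),(408,288),(303,287)],21.5))
print("tubs",P([(540,292),(517,270)],50), "base",P([(388,425)],0))
E
```

```text
short [[608.0, 391.0], [468.0, 379.0]]
long [[611.0, -258.0], [383.0, -291.0]]
back [[582.0, 201.0], [584.0, -39.0]]
left [[573.0, 189.0], [433.0, 188.0]]
mat [[608.0, 248.0], [606.0, -63.0], [406.0, -64.0], [407.0, 254.0]]
tubs [[393.0, -455.0], [459.0, -389.0]] base [[1.0, -7.0]]
```

```bash
python3 -m inch '-0.053 -0.015 0 0; -0.106 -0.030 0 0; -0.159 -0.045 0 0; -0.212 -0.060 0 0; -0.265 -0.073 0 0'; python3 -m inch '-0.05 -0.015 0 -9; -0.1 -0.03 0 -18; -0.11 -0.031 0 -25; -0.11 -0.031 0 -25; -0.11 -0.031 0 -25'
python3 - <<'E'
from h import *
f,st=grab("wrist"); save(f,"w1.png"); np.save("w1.npy",f["image"])
print({k:np.round(v,3).tolist() for k,v in st.items() if k in("clock","tool_pos","orientation","joints","wrist_force")})
E
```

```text
clock: 0.82
tool_pos: [447.0, 450.9, 248.3]
orientation: [[-0.94, 0.341, -0.0], [0.341, 0.94, 0.0], [0.0, 0.0, -1.0]]
wrist_force: [0.2, -0.0, -0.1]
width: 85.2
grasp_force: 0.0
clock: 1.45
tool_pos: [537.4, 386.7, 248.1]
orientation: [[-0.996, -0.089, -0.001], [-0.089, 0.996, 0.001], [0.001, 0.001, -1.0]]
wrist_force: [-0.1, -0.6, 0.4]
width: 85.2
grasp_force: 0.0
{'clock': 1.45, 'joints': [-43.619, 24.186, 5.852, 86.281, -2.623, 69.693, 57.725], 'tool_pos': [537.388, 386.745, 248.086], 'orientation': [[-0.996, -0.089, -0.001], [-0.089, 0.996, 0.001], [0.001, 0.001, -1.0]], 'wrist_force': [-0.059, -0.56, 0.442]}
```

View pics/w1.png

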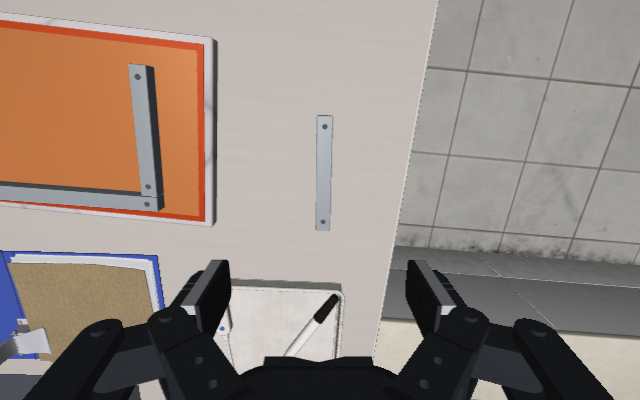

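The wrist view shows the short bar upright, with corners near (317,115), (332,116), (330,230) and (316,230). The mat's near-left corner and the laid corner joint are at (155,200). Next I measure the short bar and the laid bars.

```bash
cat >> h.py <<'E'
def bars(f,st,z,roi,thr=8,minA=300,lo=110):
    """top faces of steel bars (bluish grey, bright) inside roi -> world rectangles on plane z"""
    im=f["image"].astype(int); m=((im[:,:,2]-im[:,:,0]>thr)&(im.sum(2)/3>lo)).astype(np.uint8)
    r=np.zeros_like(m); x0,y0,x1,y1=roi; r[y0:y1,x0:x1]=m[y0:y1,x0:x1]
    r=cv2.morphologyEx(r,cv2.MORPH_CLOSE,np.ones((7,7)))
    out=[]
    for c in cv2.findContours(r,cv2.RETR_EXTERNAL,cv2.CHAIN_APPROX_NONE)[0]:
        if cv2.contourArea(c)<minA: continue
        w=cast(f,c[:,0],z,st)[:,:2].astype(np.float32)
        out.append((cv2.minAreaRect(w),cv2.boundingRect(c)))
    return out
E
python3 - <<'E'
from h import *
f={k:v for k,v in imaging.grab_frame("wrist").items()}; st=manip.read_state()
im=f["image"]
print([im[p].tolist() for p in [(170,324),(170,345),(130,145),(130,100),(130,157),(198,80),(186,80),(205,200),(170,319),(170,329)]])
for z,roi in((18,(280,90,360,250)),(39.5,(0,40,180,225))):
  for r,b in bars(f,st,z,roi): print(np.round(r[0],1),np.round(r[1],1),round(r[2],2),b)
E
```

```text
[[172, 177, 184], [196, 189, 184], [159, 165, 171], [195, 121, 71], [44, 45, 47], [154, 158, 164], [188, 116, 68], [187, 65, 31], [173, 179, 185], [170, 175, 181]]
[539.  393.8] [137.9  16.4] 4.44 (316, 116, 16, 114)
[515.4 114.4] [155.9 178.8] 0.44 (0, 64, 157, 147)
```

```bash
python3 -m inch '-0.002 0.007 0.05 0.7; -0.002 0.007 0.1 0.7; -0.002 0.007 0.15 0.7; -0.002 0.007 0.19 0.7; -0.002 0.007 0.205 0.7' -1 40; python3 -m inch '0 0 0.012 0; 0 0 0.022 0; 0 0 0.022 0; 0 0 0.022 0'; python3 -m inch '0 0 0 0; 0 0 0 0; 0 0 0 0; 0 0 0 0; 0 0 0 0' 1 40;  python3 -m inch '0 0 0 0; 0 0 0 0' 1 40
```

```text
clock: 2.17
tool_pos: [537.6, 392.6, 40.7]
orientation: [[-0.997, -0.078, -0.004], [-0.078, 0.997, -0.003], [0.004, -0.002, -1.0]]
wrist_force: [0.4, -0.2, -0.1]
width: 85.5
grasp_force: 0.0
clock: 2.68
tool_pos: [540.7, 393.1, 22.3]
orientation: [[-0.997, -0.076, 0.001], [-0.076, 0.997, 0.001], [-0.002, 0.001, -1.0]]
wrist_force: [-0.0, 0.4, 0.7]
width: 85.7
grasp_force: 0.0
clock: 3.3
tool_pos: [540.2, 393.0, 21.7]
orientation: [[-0.997, -0.076, 0.001], [-0.076, 0.997, 0.001], [-0.001, 0.001, -1.0]]
wrist_force: [0.9, -0.6, 2.4]
width: 16.9
grasp_force: 41.2
clock: 3.55
tool_pos: [540.2, 393.0, 21.7]
orientation: [[-0.997, -0.076, 0.0], [-0.076, 0.997, 0.001], [-0.001, 0.001, -1.0]]
wrist_force: [0.3, 1.4, 2.5]
width: 16.9
grasp_force: 41.3
```

```bash
python3 -m inch '0 0 -0.03 0; 0 0 -0.08 0; 0 0 -0.13 0; 0 -0.03 -0.18 0; 0 -0.07 -0.21 0'; python3 -m inch '0.007 -0.052 0 0; 0.014 -0.104 0 0; 0.021 -0.156 0 0; 0.028 -0.208 0 0; 0.035 -0.261 0 0'; python3 -m inch '0 0 0 0; 0 0 0 0'
python3 - <<'E'
from h import *
f,st=grab("wrist"); save(f,"w2.png"); np.save("w2.npy",f["image"])
print(np.round(st["tool_pos"],1))
E
```

```text
clock: 4.18
tool_pos: [545.0, 323.3, 232.6]
orientation: [[-0.997, -0.079, 0.001], [-0.079, 0.997, 0.001], [-0.001, 0.001, -1.0]]
wrist_force: [0.9, -0.1, -3.6]
width: 17.3
grasp_force: 40.6
clock: 4.8
tool_pos: [528.8, 58.0, 229.8]
orientation: [[-0.997, -0.076, -0.003], [-0.076, 0.997, -0.001], [0.003, -0.001, -1.0]]
wrist_force: [1.9, 0.0, -3.7]
width: 16.9
grasp_force: 40.5
clock: 5.05
tool_pos: [529.4, 60.2, 230.2]
orientation: [[-0.997, -0.076, -0.002], [-0.076, 0.997, 0.0], [0.002, 0.001, -1.0]]
wrist_force: [0.2, 1.4, -3.7]
width: 16.7
grasp_force: 40.6
[529.4  60.2 230.2]
```

View pics/w2.png

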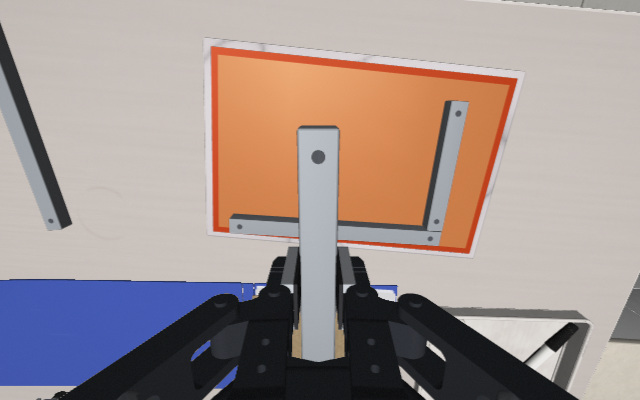

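The back bar's top face runs from (230,222) to (440,238), with its right end at column 229. The laid side bar is at (446–467,100) to (436,228). The held bar spans columns 298–339 with its near end at row 128. I fit these edges now.

```bash
cat >> h.py <<'E'
def mask(f,thr=4,lo=110):
    im=cv2.GaussianBlur(f["image"],(3,3),0).astype(int)
    return (im[:,:,2]-im[:,:,0]>thr)&(im.mean(2)>lo)
def edge(f,st,z,a,b,axis,first=True,m=None):
    """boundary of mask: axis 0 = scan down each column a[0]..a[1] between rows b; axis 1 = scan each row a between cols b.
    returns world line (point, unit dir, rms)"""
    m=mask(f) if m is None else m; P=[]
    for i in range(*a):
        v=m[b[0]:b[1],i] if axis==0 else m[i,b[0]:b[1]]
        k=np.flatnonzero(v)
        if len(k)==0: continue
        e=b[0]+(k[0]-.5 if first else k[-1]+.5)
        P.append((i,e) if axis==0 else (e,i))
    w=cast(f,P,z,st)[:,:2]
    l=cv2.fitLine(w.astype(np.float32),cv2.DIST_HUBER,0,.1,.01).ravel()
    r=(w-l[2:])@np.array([-l[1],l[0]])
    return l[2:],l[:2],np.sqrt(np.median(r**2)),w
E
python3 - <<'E'
from h import *
f,st=grab("wrist"); m=mask(f)
cv2.imwrite("pics/m.png",m*255)
def show(n,e): print(n,np.round(e[0],1),"deg",round(np.degrees(np.arctan2(e[1][1],e[1][0])),2),"rms",round(e[2],2),"ends",np.round(e[3][[0,-1]],1).tolist())
z=39.5
show("back front R",edge(f,st,z,(234,292),(210,240),0))
show("back front L",edge(f,st,z,(350,425),(212,242),0))
show("back rear R",edge(f,st,z,(234,268),(210,245),0,False))
show("back rear L",edge(f,st,z,(385,438),(212,250),0,False))
show("back right end",edge(f,st,z,(221,232),(215,260),1))
show("back left end",edge(f,st,z,(233,243),(400,460),1,False))
show("side outer",edge(f,st,z,(110,215),(430,480),1,False))
show("side inner",edge(f,st,z,(110,215),(430,480),1))
show("side near",edge(f,st,z,(450,464),(90,140),0))
zh=st["tool_pos"][2]-3.7
show("held R",edge(f,st,zh,(140,235),(285,355),1)); show("held L",edge(f,st,zh,(140,235),(285,355),1,False))
show("held near",edge(f,st,zh,(303,335),(110,150),0))
show("held far",edge(f,st,zh,(310,328),(340,365),0,False))
print(st["tool_pos"])
E
```

```text
back front R [577.2   5.8] deg -89.8 rms 0.29 ends [[577.1, -28.4], [576.9, 35.0]]
back front L [576.2 138.9] deg -89.64 rms 0.31 ends [[576.6, 101.2], [576.1, 185.0]]
back rear R [593.6  -8. ] deg -85.53 rms 0.0 ends [[595.2, -28.5], [593.6, 8.7]]
back rear L [591.9 172.5] deg -89.2 rms 0.33 ends [[591.8, 143.0], [584.7, 201.6]]
back right end [587.5 -33.9] deg 5.96 rms 0.28 ends [[581.7, -34.5], [593.8, -33.5]]
back left end [583.5 201.7] deg -1.3 rms 0.28 ends [[577.9, 201.9], [589.1, 201.9]]
side outer [497.8 201.4] deg 0.33 rms 0.25 ends [[444.5, 201.1], [554.9, 201.8]]
side inner [498.8 185.4] deg 0.64 rms 0.28 ends [[445.7, 185.2], [556.1, 187.4]]
side near [437.2 191. ] deg -85.52 rms 0.0 ends [[437.7, 185.0], [437.6, 198.0]]
held R [480.  49.] deg 3.9 rms 0.16 ends [[465.0, 48.0], [508.2, 44.1]]
held L [478.7  65.5] deg 4.68 rms 0.14 ends [[463.7, 64.3], [505.7, 76.3]]
held near [459.3  56. ] deg -85.52 rms 0.0 ends [[459.8, 49.6], [458.8, 62.3]]
held far [580.7  64.8] deg -85.56 rms 0.48 ends [[580.3, 60.9], [579.6, 70.0]]
[529.66930806  61.17447197 230.3768849 ][ WARN:0@0.466] global loadsave.cpp:1063 imwrite_ Unsupported depth image for selected encoder is fallbacked to CV_8U.
```

```bash
python3 -m inch '0.012 -0.03 0.03 1.5; 0.024 -0.06 0.06 3; 0.0326 -0.0867 0.10 3.9; 0.0326 -0.0867 0.145 3.9; 0.0326 -0.0867 0.15 3.9'; python3 -m inch '0 0 0 0; 0 0 0 0; 0 0 0 0'
python3 - <<'E'
from h import *
f,st=grab("wrist"); save(f,"w3.png"); 
print(np.round(st["tool_pos"],2),np.degrees(np.arctan2(st["orientation"][1][1],st["orientation"][0][1]))-90,np.round(st["wrist_force"],2))
E
```

```text
clock: 5.78
tool_pos: [501.7, -27.6, 78.5]
orientation: [[-1.0, -0.01, -0.008], [-0.01, 1.0, 0.0], [0.008, 0.0, -1.0]]
wrist_force: [-0.7, 0.3, -3.5]
width: 16.8
grasp_force: 40.5
clock: 6.15
tool_pos: [505.8, -28.5, 82.8]
orientation: [[-1.0, -0.009, 0.003], [-0.009, 1.0, 0.001], [-0.003, 0.0, -1.0]]
wrist_force: [0.1, -0.7, -4.4]
width: 16.7
grasp_force: 40.6
[505.78 -28.49  82.77] 0.5203523060267798 [ 0.05 -0.66 -4.37]
```

View pics/w3.png

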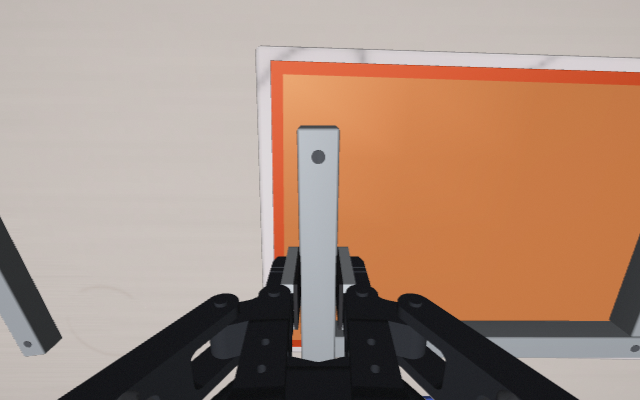

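The held bar is still at columns 298–339, with its near end at row 128. The back bar's top front edge is at row 337, columns 430–600. I measure the gap along x between the two.

```bash
cat > gap.py <<'E'
from h import *
for _ in range(4): f,st=grab("wrist")
zh=st["tool_pos"][2]-3.7; m=mask(f)
b=edge(f,st,39.5,(450,590),(325,352) if len(__import__('sys').argv)<2 else eval(__import__('sys').argv[1]),0,m=m)
n=edge(f,st,zh,(303,335),(110,150),0,m=m)
xb=b[0][0]+(n[0][1]-b[0][1])*b[1][0]/b[1][1]
print("front face x at held y",round(xb,2),"deg",round(np.degrees(np.arctan2(b[1][1],b[1][0])),2),"rms",round(b[2],2),"near end",np.round(n[0],2),"near->face",round(xb-n[0][0],2))
print(np.round(st["tool_pos"],2),round(np.degrees(np.arctan2(st["orientation"][1][1],st["orientation"][0][1]))-90,2),np.round(st["orientation"],4)[2],np.round(st["wrist_force"],2))
E
python3 gap.py
```

```text
front face x at held y 577.34 deg -89.51 rms 0.0 near end [434.16 -29.2 ] near->face 143.19
[504.75 -28.82  81.77] 0.49 [-9.e-04  3.e-04 -1.e+00] [-0.26 -0.18 -4.68]
```

```bash
python3 -m inch '0 0 0.015 0; -0.001 0 0.028 0; -0.001 0 0.034 0; -0.001 0 0.034 0; -0.001 0 0.034 0'; python3 - <<'E'
from h import *
for _ in range(5): f,st=grab("wrist")
m=mask(f); 
print([ (c,np.flatnonzero(m[300:400,c])[[0,-1]]+300) for c in (450,520,590) if m[300:,c].any()])
save(f,"w4.png")
print(np.round(st["tool_pos"],2),round(np.degrees(np.arctan2(st["orientation"][1][1],st["orientation"][0][1]))-90,2),np.round(st["orientation"],4)[2],np.round(st["wrist_force"],2))
E
```

```text
clock: 7.02
tool_pos: [505.8, -29.0, 47.4]
orientation: [[-1.0, -0.008, 0.0], [-0.008, 1.0, 0.0], [-0.0, 0.0, -1.0]]
wrist_force: [-0.3, 0.6, -5.1]
width: 17.0
grasp_force: 40.5
[(590, array([382, 399]))]
[505.81 -28.9   47.66] 0.47 [-8.e-04  2.e-04 -1.e+00] [ 0.5  -0.33 -4.72]
```

```bash
python3 -m inch '-0.0005 0 0.0015 0; -0.001 0 0.003 0; -0.001 0 0.003 0; -0.001 0 0.003 0'; for i in 1; do python3 -m inch '-0.0005 0 0 0; -0.0005 0 0 0; -0.0005 0 0 0';done; python3 - <<'E'
from h import *
F=[]
for _ in range(8):
    imaging.grab_frame("wrist"); s=manip.read_state(); F.append(np.r_[s["wrist_force"],s["moment"],s["tool_pos"]])
print(np.round(np.mean(F,0),2),np.round(np.std(F,0),2))
E
```

```text
clock: 7.78
tool_pos: [506.5, -28.9, 44.3]
orientation: [[-1.0, -0.008, -0.0], [-0.008, 1.0, 0.0], [0.0, 0.0, -1.0]]
wrist_force: [-0.4, -0.5, -4.2]
width: 16.8
grasp_force: 40.5
clock: 8.15
tool_pos: [507.0, -28.9, 44.3]
orientation: [[-1.0, -0.008, 0.0], [-0.008, 1.0, 0.0], [-0.0, 0.0, -1.0]]
wrist_force: [1.1, -0.3, -4.3]
width: 16.5
grasp_force: 40.5
[ 1.6000e-01  2.6000e-01 -4.1900e+00  1.0000e-02  1.0000e-02  2.0000e-02
  5.0699e+02 -2.8880e+01  4.4300e+01] [0.68 0.43 0.56 0.04 0.04 0.03 0.01 0.02 0.01]
```

```bash
cat > avg.py <<'E'
from h import *
F=[]
for _ in range(6):
    imaging.grab_frame("wrist"); s=manip.read_state(); F.append(np.r_[s["wrist_force"],s["moment"],s["tool_pos"]])
print("AVG",np.round(np.mean(F,0),2).tolist())
E
python3 -m inch '-0.0005 0 0 0; -0.0005 0 0 0; -0.0005 0 0 0' >/dev/null; python3 avg.py; python3 -m inch '-0.0005 0 0 0; -0.0005 0 0 0; -0.0005 0 0 0'>/dev/null; python3 avg.py
```

```text
AVG [-0.1, -0.25, -4.06, 0.01, 0.02, 0.0, 507.48, -28.89, 44.28]
AVG [-0.18, -0.35, -4.27, -0.0, 0.01, 0.01, 507.98, -28.86, 44.29]
```

```bash
python3 -m inch '-0.0005 0 0 0; -0.0005 0 0 0; -0.0005 0 0 0' >/dev/null; python3 avg.py; python3 -m inch '-0.0005 0 0 0; -0.0005 0 0 0; -0.0005 0 0 0'>/dev/null; python3 avg.py
```

```text
AVG [-1.19, 0.51, -4.03, -0.01, 0.21, 0.01, 508.23, -28.89, 44.21]
AVG [-1.9, -0.06, -4.07, -0.02, 0.36, 0.0, 508.83, -28.9, 44.22]
```

```bash
python3 -m inch '0.0003 0 0.0006 0; 0.0003 0 0.0012 0; 0.0003 0 0.0014 0; 0.0003 0 0.0014 0; 0.0003 0 0.0014 0'; python3 avg.py; python3 -m inch '0 0 0 0; 0 0 0 0; 0 0 0 0; 0 0 0 0; 0 0 0 0' 0.2; python3 -m inch '0 0 -0.02 0; 0 0 -0.05 0; 0 0 -0.11 0;0 0 -0.16 0; 0 0 -0.16 0' 0.2;python3 -m inch '0 0 0 0; 0 0 0 0;0 0 0 0'
cat > chk.py <<'E'
from h import *
f,st=grab("wrist"); import sys; save(f,sys.argv[1]); print(np.round(st["tool_pos"],2))
E
python3 chk.py w5.png
```

```text
clock: 11.88
tool_pos: [508.9, -28.9, 43.1]
orientation: [[-1.0, -0.008, 0.0], [-0.008, 1.0, 0.0], [-0.0, 0.0, -1.0]]
wrist_force: [-2.2, -0.6, -0.3]
width: 16.9
grasp_force: 40.9
AVG [-1.91, -0.21, -0.32, 0.0, 0.44, 0.01, 508.87, -28.88, 43.07]
clock: 12.8
tool_pos: [508.8, -28.9, 42.9]
orientation: [[-1.0, -0.008, 0.0], [-0.008, 1.0, 0.0], [-0.0, 0.0, -1.0]]
wrist_force: [-0.4, 0.8, 0.5]
width: 34.1
grasp_force: 0.0
clock: 13.42
tool_pos: [511.7, -29.0, 207.2]
orientation: [[-1.0, -0.008, 0.01], [-0.008, 1.0, 0.001], [-0.01, 0.001, -1.0]]
wrist_force: [-0.1, 1.0, -0.6]
width: 34.5
grasp_force: 0.0
clock: 13.8
tool_pos: [507.9, -28.9, 201.6]
orientation: [[-1.0, -0.008, -0.003], [-0.008, 1.0, -0.0], [0.003, -0.0, -1.0]]
wrist_force: [0.3, -0.3, 0.4]
width: 34.2
grasp_force: 0.0
[507.92 -28.92 201.6 ]
```

View pics/w5.png

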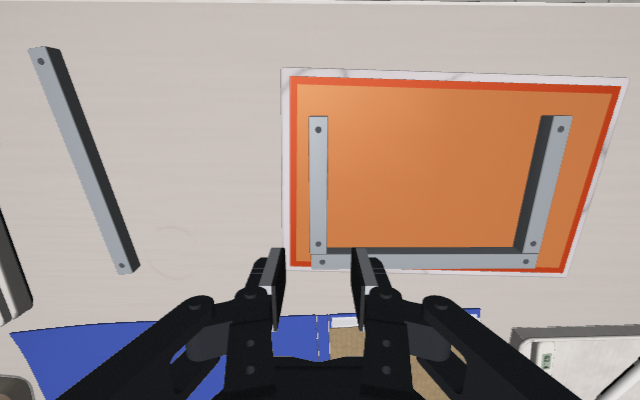

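The short bar lies flush at the right corner, with its joint at (319,254) and near ends level at row 116. The loose long bar runs from (45,48) to (127,270). I measure both.

```bash
python3 - <<'E'
from h import *
f,st=grab("wrist"); m=mask(f)
def show(n,e): print(n,np.round(e[0],1),"deg",round(np.degrees(np.arctan2(e[1][1],e[1][0])),2),"rms",round(e[2],2),"ends",np.round(e[3][[0,-1]],1).tolist())
z=39.5
show("side outer",edge(f,st,z,(125,240),(298,345),1)); show("side inner",edge(f,st,z,(125,240),(298,345),1,False))
show("side near",edge(f,st,z,(312,324),(105,140),0))
show("back right end",edge(f,st,z,(258,266),(300,345),1))
show("back front",edge(f,st,z,(335,510),(235,265),0))
show("lside near",edge(f,st,z,(548,566),(105,140),0))
show("lside outer",edge(f,st,z,(130,240),(520,590),1,False))
show("lside inner",edge(f,st,z,(130,240),(520,590),1))
show("back left end",edge(f,st,z,(258,264),(520,560),1,False))
for r,b in bars(f,st,18,(20,40,145,280),thr=4): print("long",np.round(r[0],1),np.round(r[1],1),round(r[2],2),b)
show("long R",edge(f,st,18,(60,255),(20,145),1)); show("long L",edge(f,st,18,(60,255),(20,145),1,False))
print(st["tool_pos"])
E
```

```text
side outer [485.6 -36.8] deg 0.74 rms 0.17 ends [[446.8, -37.1], [561.3, -36.1]]
side inner [511.1 -21.4] deg 0.94 rms 0.0 ends [[446.6, -21.5], [561.2, -20.6]]
side near [439.2 -29.8] deg -89.51 rms 0.0 ends [[439.2, -34.9], [439.1, -24.8]]
back right end [587.4 -34.1] deg 4.45 rms 0.18 ends [[583.3, -35.0], [591.6, -33.9]]
back front [576.9  92.6] deg -89.5 rms 0.0 ends [[577.8, -10.3], [576.2, 172.7]]
lside near [440.4 188.3] deg -22.17 rms 2.52 ends [[457.0, 184.9], [436.4, 195.3]]
lside outer [498.5 201.2] deg 0.38 rms 0.26 ends [[449.2, 201.0], [559.2, 201.9]]
lside inner [502.3 185.2] deg 0.5 rms 0.24 ends [[449.3, 184.4], [559.4, 185.3]]
back left end [584.2 201.5] deg 5.92 rms 0.22 ends [[581.2, 201.7], [587.1, 202.0]]
long [ 498.5 -269.5] [238.1  17. ] 9.19 (28, 46, 104, 228)
long R [ 494.1 -278.6] deg 9.12 rms 0.25 ends [[391.8, -295.7], [591.8, -262.7]]
long L [ 485.1 -263.2] deg 9.18 rms 0.25 ends [[391.6, -278.0], [591.6, -245.8]]
[508.08449846 -28.9067991  201.80303072]
```

```bash
python3 -m inch '0.0025 -0.048 0 -2; 0.005 -0.096 0 -4; 0.0075 -0.144 0 -6; 0.01 -0.192 0 -8; 0.0115 -0.2405 0 -8.65' -1; python3 -m inch '0 0 0 0;0 0 0.04 0; 0 0 0.08 0; 0 0 0.12 0; 0 0 0.12 0'; python3 -m inch '0 0 0 0'; python3 - <<'E'
from h import *
f,st=grab("wrist"); print(np.round(st["tool_pos"],2),np.degrees(np.arctan2(st["orientation"][1][1],st["orientation"][0][1])), np.round(st["joints"],1))
for r,b in bars(f,st,18,(250,20,390,330),thr=4): print("long",np.round(r[0],1),np.round(r[1],1),round(r[2],2),b)
E
```

```text
clock: 14.52
tool_pos: [499.0, -270.8, 202.5]
orientation: [[-0.987, -0.159, -0.0], [-0.159, 0.987, 0.0], [0.0, 0.0, -1.0]]
wrist_force: [0.3, 0.7, -0.5]
width: 85.5
grasp_force: 0.0
clock: 15.15
tool_pos: [497.0, -266.9, 79.9]
orientation: [[-0.987, -0.16, -0.007], [-0.16, 0.987, 0.004], [0.006, 0.005, -1.0]]
wrist_force: [0.4, -0.2, 0.2]
width: 85.6
grasp_force: 0.0
clock: 15.28
tool_pos: [500.2, -269.4, 84.0]
orientation: [[-0.987, -0.159, 0.002], [-0.159, 0.987, -0.0], [-0.002, -0.001, -1.0]]
wrist_force: [-0.0, -0.3, 1.4]
width: 85.6
grasp_force: 0.0
[ 500.17 -269.42   84.02] 99.1581882708895 [  7.1  26.3  21.5 109.  -12.9  46.9 134.5]
long [ 482.3 -273. ] [205.2  17.3] 9.19 (301, 26, 31, 304)
```

```bash
python3 -m inch '0.0015 -0.001 0.03 0; 0.0015 -0.001 0.055 0; 0.0015 -0.001 0.062 0; 0.0015 -0.001 0.062 0; 0.0015 -0.001 0.062 0';  python3 -m inch '0 0 0 0; 0 0 0 0; 0 0 0 0; 0 0 0 0; 0 0 0 0' 1 70;  python3 -m inch '0 0 0 0; 0 0 0 0' 1 70
```

```text
clock: 15.95
tool_pos: [499.0, -271.3, 22.3]
orientation: [[-0.987, -0.159, 0.003], [-0.159, 0.987, -0.001], [-0.002, -0.001, -1.0]]
wrist_force: [0.4, 0.3, -0.3]
width: 85.2
grasp_force: 0.0
clock: 16.58
tool_pos: [497.9, -270.7, 21.2]
orientation: [[-0.987, -0.159, 0.0], [-0.159, 0.987, 0.0], [-0.0, 0.0, -1.0]]
wrist_force: [-1.0, 1.3, 4.1]
width: 16.3
grasp_force: 71.4
clock: 16.82
tool_pos: [497.9, -270.7, 21.2]
orientation: [[-0.987, -0.159, 0.0], [-0.159, 0.987, 0.0], [-0.0, 0.0, -1.0]]
wrist_force: [-1.7, 0.6, 6.2]
width: 16.0
grasp_force: 71.5
```

```bash
python3 -m inch '0 0 -0.02 0; 0 0 -0.06 0; 0 0 -0.11 0; 0 0 -0.155 0; 0 0 -0.16 0'; python3 -m inch '0.004 0.056 0 10; 0.008 0.112 0 20; 0.012 0.168 0 30; 0.016 0.224 0 40; 0.019 0.28 0 50'; python3 -m inch '0.0133 0.0097 0 9.7; 0.0266 0.0193 0 19.4; 0.04 0.029 0 29.1; 0.0532 0.0386 0 38.9; 0.0665 0.0483 0 48.65'; python3 -m inch '0 0 0 0; 0 0 0 0;0 0 0 0'; python3 chk.py w6.png
```

```text
clock: 17.45
tool_pos: [499.2, -271.6, 182.8]
orientation: [[-0.987, -0.159, 0.005], [-0.159, 0.987, -0.002], [-0.005, -0.003, -1.0]]
wrist_force: [0.6, -0.3, -5.9]
width: 15.9
grasp_force: 70.3
clock: 18.08
tool_pos: [437.4, -15.5, 178.4]
orientation: [[-0.802, 0.598, -0.005], [0.598, 0.802, -0.0], [0.004, -0.003, -1.0]]
wrist_force: [1.1, 0.3, -5.6]
width: 16.4
grasp_force: 70.5
clock: 18.7
tool_pos: [413.0, 61.3, 178.3]
orientation: [[-0.08, 0.997, -0.005], [0.997, 0.08, -0.001], [-0.001, -0.005, -1.0]]
wrist_force: [0.7, -0.3, -4.8]
width: 15.9
grasp_force: 70.6
clock: 19.08
tool_pos: [415.2, 60.3, 180.5]
orientation: [[-0.085, 0.996, -0.001], [0.996, 0.085, -0.0], [-0.0, -0.001, -1.0]]
wrist_force: [0.1, -0.3, -4.8]
width: 16.1
grasp_force: 70.6
[415.16  60.25 180.47]
```

View pics/w6.png

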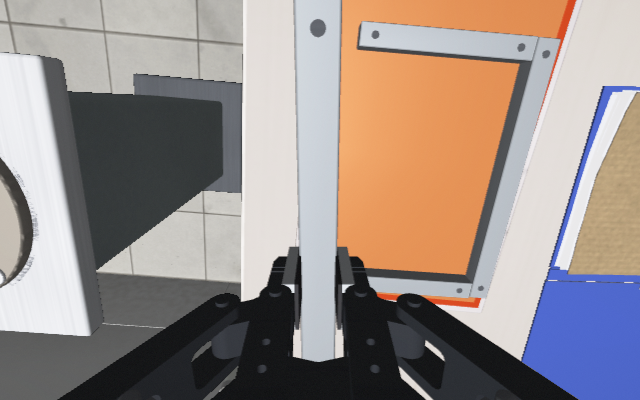

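The held long bar is at columns 297–338. The left side bar's near end is at (360,35) and the right one is near (365,280). The remaining yaw error is 4.4° and the y error is 23 mm, so I correct both and descend in front of the frame.

```bash
python3 -m inch '0.008 0.002 0 2; 0.016 0.005 0.02 4; 0.0227 0.007 0.06 4.4; 0.0227 0.007 0.105 4.4; 0.0227 0.007 0.11 4.4'; python3 -m inch '0 0 0 0; 0 0 0 0;0 0 0 0'; python3 - <<'E'
from h import *
for _ in range(3): f,st=grab("wrist")
m=mask(f); save(f,"w7.png")
print(np.round(st["tool_pos"],2),np.round(np.degrees(np.arctan2(st["orientation"][1][1],st["orientation"][0][1])),2))
E
```

```text
clock: 19.75
tool_pos: [417.7, 83.2, 68.7]
orientation: [[-0.008, 1.0, -0.007], [1.0, 0.008, -0.003], [-0.003, -0.007, -1.0]]
wrist_force: [-0.0, 0.3, -4.5]
width: 16.2
grasp_force: 70.7
clock: 20.12
tool_pos: [421.5, 84.8, 72.3]
orientation: [[-0.008, 1.0, 0.003], [1.0, 0.008, 0.002], [0.002, 0.003, -1.0]]
wrist_force: [0.1, -0.2, -5.8]
width: 15.8
grasp_force: 70.7
[420.96  84.67  71.85] 0.49
```

View pics/w7.png

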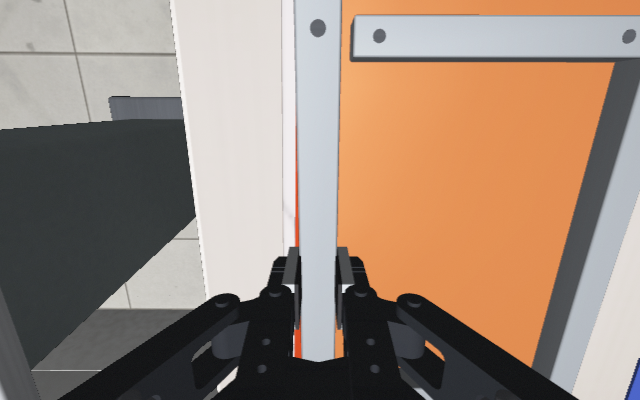

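The held bar's inner edge is at column 341, and the left side bar's near end is at column 355, rows 17–55. I measure that gap.

```bash
cat > gap2.py <<'E'
from h import *
for _ in range(2): f,st=grab("wrist")
m=mask(f); zh=st["tool_pos"][2]-3.2
def show(n,e): print(n,np.round(e[0],2),"deg",round(np.degrees(np.arctan2(e[1][1],e[1][0])),2),"rms",round(e[2],2))
show("held in",edge(f,st,zh,(60,230),(285,347),1,False,m)); show("held out",edge(f,st,zh,(60,230),(285,345),1,True,m))
show("side near",edge(f,st,39.5,(24,50),(349,400),1,True,m)); show("side outer",edge(f,st,39.5,(370,600),(5,45),0,True,m))
print(np.round(st["tool_pos"],2),np.round(np.degrees(np.arctan2(st["orientation"][1][1],st["orientation"][0][1])),2),np.round(st["wrist_force"],1))
E
python3 gap2.py
```

```text
held in [427.69 146.72] deg -89.5 rms 0.11
held out [410.97 146.57] deg -88.85 rms 0.12
side near [435.78 194.16] deg 89.25 rms 0.11
side outer [487.45 202.49] deg 0.53 rms 0.0
[420.59  84.56  71.42] 0.49 [ 0.4 -1.2 -5.9]
```

```bash
python3 -m inch '-0.001 0.002 0.01 0; -0.001 0.004 0.02 0; -0.001 0.005 0.026 0; -0.001 0.005 0.0265 0; -0.001 0.005 0.0265 0'; python3 -m inch '0 0 0 0;0 0 0 0;0 0 0 0' >/dev/null; python3 avg.py;python3 gap2.py
```

```text
clock: 21.0
tool_pos: [425.4, 83.4, 44.4]
orientation: [[-0.008, 1.0, -0.0], [1.0, 0.008, 0.0], [0.0, -0.0, -1.0]]
wrist_force: [0.7, -0.2, -5.7]
width: 16.0
grasp_force: 70.7
AVG [0.07, 0.27, -5.16, 0.0, -0.01, 0.01, 425.37, 83.5, 44.53]
held in [432.43 139.69] deg -89.57 rms 0.1
held out [415.94 145.51] deg -89.42 rms 0.1
side near [435.98 188.35] deg -87.64 rms 0.0
side outer [488.66 198.46] deg 0.51 rms 0.0
[425.32  83.5   44.46] 0.49 [-0.1 -0.5 -5.1]
```

```bash
python3 -m inch '0 0.0005 0 0;0 0.001 0 0;0 0.0015 0 0;0 0.0015 0 0' >/dev/null; python3 avg.py; python3 -m inch '0 0.0005 0 0;0 0.0005 0 0;0 0.0005 0 0' >/dev/null; python3 avg.py; python3 -m inch '0 0.0005 0 0;0 0.0005 0 0;0 0.0005 0 0' >/dev/null; python3 avg.py
```

```text
AVG [-0.3, -0.06, -5.21, 0.0, -0.01, -0.01, 426.82, 83.49, 44.45]
AVG [0.37, 0.17, -5.34, -0.02, -0.0, -0.01, 427.32, 83.5, 44.45]
AVG [0.02, -0.18, -5.48, 0.01, -0.01, 0.03, 427.82, 83.5, 44.46]
```

```bash
python3 -m inch '0 0.0005 0 0;0 0.0005 0 0;0 0.0005 0 0' >/dev/null; python3 avg.py; python3 -m inch '0 0.0005 0 0;0 0.0005 0 0;0 0.0005 0 0' >/dev/null; python3 avg.py
```

```text
AVG [0.03, 0.13, -5.44, 0.01, 0.01, -0.01, 428.33, 83.51, 44.47]
AVG [-0.26, -0.06, -5.6, 0.02, 0.18, 0.08, 428.66, 83.5, 44.42]
```

```bash
python3 -m inch '0 0.0005 0 0;0 0.0005 0 0;0 0.0005 0 0' >/dev/null; python3 avg.py; python3 -m inch '0 0.0005 0 0;0 0.0005 0 0;0 0.0005 0 0' >/dev/null; python3 avg.py;python3 gap2.py
```

```text
AVG [-3.44, 0.21, -4.19, 0.08, 0.73, 0.09, 428.73, 83.48, 44.32]
AVG [-5.35, 0.24, -2.61, 0.13, 1.08, 0.09, 428.78, 83.47, 44.23]
held in [435.73 145.63] deg -89.45 rms 0.1
held out [419.26 143.03] deg -89.25 rms 0.1
side near [439.02 188.46] deg -87.69 rms 0.0
side outer [493.65 198.33] deg 0.48 rms 0.0
[428.78  83.47  44.23] 0.49 [-5.4  1.  -3.5]
```

```bash
python3 -m inch '0 -0.0005 0.0003 0;0 -0.0005 0.0008 0;0 -0.0005 0.0013 0;0 -0.0005 0.0016 0;0 -0.0005 0.0016 0' >/dev/null; python3 avg.py
```

```text
AVG [-5.19, 0.13, -3.37, 0.03, 1.09, 0.08, 428.76, 83.42, 42.68]
```

```bash
python3 -m inch '0 -0.0004 0.0003 0;0 -0.0004 0.0004 0;0 -0.0004 0.0004 0' >/dev/null; python3 avg.py;  python3 -m inch '0 -0.0003 0.0002 0;0 -0.0003 0.0003 0;0 -0.0003 0.0003 0' >/dev/null; python3 avg.py
```

```text
AVG [-5.57, 0.19, -0.33, -0.03, 1.16, 0.08, 428.75, 83.43, 42.63]
AVG [-5.47, -0.47, 2.27, -0.1, 1.26, 0.09, 428.75, 83.42, 42.61]
```

```bash
python3 -m inch '0 0 0 0;0 0 0 0;0 0 0 0;0 0 0 0;0 0 0 0' 0.2; python3 avg.py
```

```text
clock: 29.62
tool_pos: [428.9, 83.6, 42.2]
orientation: [[-0.009, 1.0, 0.0], [1.0, 0.009, 0.0], [0.0, 0.0, -1.0]]
wrist_force: [-0.1, -0.4, -0.1]
width: 33.9
grasp_force: 0.0
AVG [-0.15, 0.32, -0.1, -0.01, -0.01, -0.01, 428.68, 83.53, 42.16]
```

```bash
python3 -m inch '0 0 -0.02 0;0 0 -0.06 0;0 0 -0.11 0;0 0 -0.16 0;0 0 -0.2 0'; python3 -m inch '0 0.012 0 -10;0 0.024 0 -20;0 0.036 0 -30;0 0.048 0 -40;0 0.06 0 -50' >/dev/null;  python3 -m inch '0 0 0 -10;0 0 0 -20;0 0 0 -30;0 0 0 -40;0 0 0 -40'; python3 -m inch '0 0 0 0;0 0 0 0;0 0 0 0' >/dev/null; python3 chk.py w8.png
```

```text
clock: 30.55
tool_pos: [428.9, 83.4, 244.3]
orientation: [[-0.008, 1.0, 0.002], [1.0, 0.008, 0.001], [0.001, 0.002, -1.0]]
wrist_force: [-0.7, 0.4, -0.7]
width: 34.0
grasp_force: 0.0
clock: 31.8
tool_pos: [488.5, 83.8, 242.0]
orientation: [[-1.0, -0.006, -0.0], [-0.006, 1.0, 0.0], [0.0, 0.0, -1.0]]
wrist_force: [0.3, -0.1, 0.8]
width: 34.3
grasp_force: 0.0
[488.64  84.   242.15]
```

View pics/w8.png

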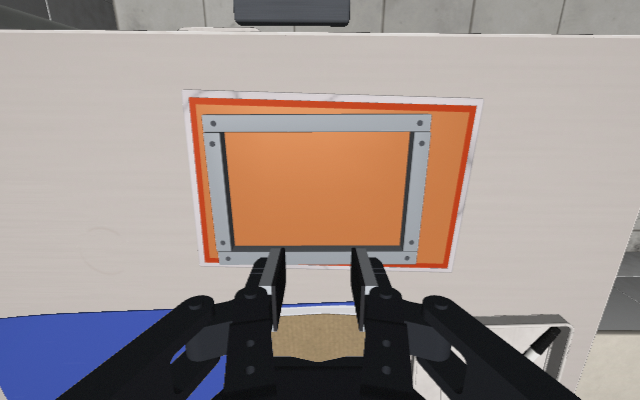

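The frame looks closed: the front bar runs (202–431, 114–132), with the front joints at row 132 and the back joints at row 250. Now a numeric check of the fit.

```bash
python3 - <<'E'
from h import *
f,st=grab("wrist"); m=mask(f); z=39.5
def show(n,e): print(n,np.round(e[0],2),"deg",round(np.degrees(np.arctan2(e[1][1],e[1][0])),2),"rms",round(e[2],2),"ends",np.round(e[3][[0,-1]],1).tolist())
show("front outer",edge(f,st,z,(210,425),(105,128),0,True,m))
show("front inner",edge(f,st,z,(232,405),(105,138),0,False,m))
show("back front",edge(f,st,z,(235,400),(235,262),0,True,m))
show("front R end",edge(f,st,z,(117,129),(190,240),1,True,m)); show("front L end",edge(f,st,z,(117,129),(400,445),1,False,m))
show("sideR outer",edge(f,st,z,(138,245),(190,250),1,True,m)); show("sideR in",edge(f,st,z,(138,240),(190,250),1,False,m))
show("sideL outer",edge(f,st,z,(138,245),(380,445),1,False,m)); show("sideL in",edge(f,st,z,(138,240),(380,445),1,True,m))
show("back R end",edge(f,st,z,(254,262),(200,250),1,True,m)); show("back L end",edge(f,st,z,(254,262),(380,440),1,False,m))
# joint profiles: grey value down the side bars' middle
g=f["image"].mean(2)
for c in (216,419): print(c,g[125:140,c].round().astype(int).tolist())
for c in (224,410): print(c,g[242:260,c].round().astype(int).tolist())
im=f["image"][:,:,::-1]; a=cv2.resize(im[105:150,190:250],None,fx=6,fy=6,interpolation=2); b=cv2.resize(im[105:150,385:445],None,fx=6,fy=6,interpolation=2)
c=cv2.resize(im[232:277,200:260],None,fx=6,fy=6,interpolation=2); d=cv2.resize(im[232:277,375:435],None,fx=6,fy=6,interpolation=2)
cv2.imwrite("pics/w9.png",np.vstack([np.hstack([a,b]),np.hstack([c,d])]))
E
```

```text
front outer [419.7   80.95] deg -89.52 rms 0.0 ends [[421.6, -28.4], [418.8, 193.5]]
front inner [435.86  84.84] deg -89.52 rms 0.0 ends [[436.6, -6.7], [435.1, 174.3]]
back front [576.93  82.47] deg -89.06 rms 0.31 ends [[578.1, -14.3], [575.2, 181.9]]
front R end [428.63 -36.26] deg 0.34 rms 0.23 ends [[423.2, -36.3], [434.3, -36.5]]
front L end [427.25 199.72] deg -0.42 rms 0.21 ends [[421.2, 199.5], [432.3, 199.8]]
sideR outer [509.78 -35.8 ] deg 0.56 rms 0.28 ends [[444.6, -36.5], [568.4, -35.5]]
sideR in [501.08 -20.04] deg 0.48 rms 0.28 ends [[444.5, -20.6], [561.8, -19.6]]
sideL outer [502.26 201.51] deg 0.37 rms 0.27 ends [[442.7, 201.1], [566.5, 201.8]]
sideL in [506.92 185.49] deg 0.43 rms 0.28 ends [[442.8, 185.2], [560.1, 185.8]]
back R end [586.32 -33.63] deg -5.24 rms 0.0 ends [[581.6, -33.2], [591.1, -34.1]]
back L end [584.39 201.7 ] deg -1.17 rms 0.3 ends [[579.7, 202.1], [589.1, 201.9]]
216 [164, 175, 175, 174, 173, 172, 157, 77, 174, 181, 181, 181, 180, 181, 180]
419 [92, 169, 168, 168, 168, 169, 107, 156, 173, 172, 171, 171, 171, 171, 171]
224 [88, 89, 119, 159, 164, 163, 164, 164, 160, 97, 161, 164, 164, 164, 164, 163, 164, 164]
410 [85, 88, 122, 163, 163, 162, 163, 163, 165, 127, 165, 163, 163, 163, 162, 153, 157, 162]
```

View pics/w9.png

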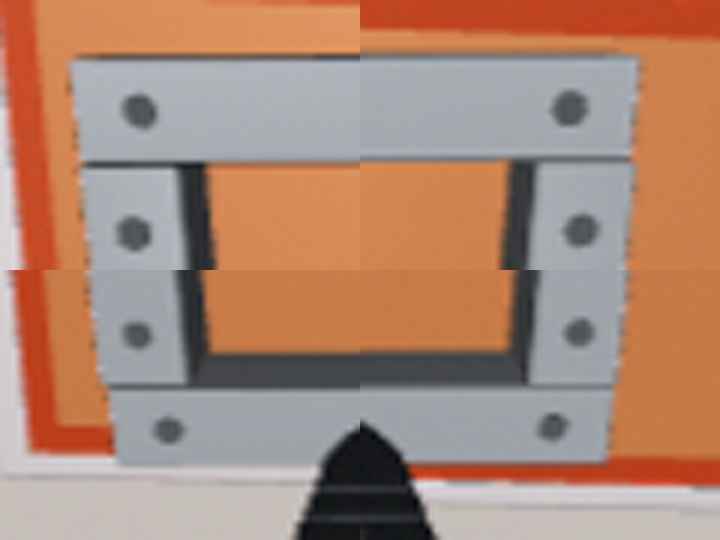

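All four joints are closed to a hairline. The outer faces are level within about 2 mm and the angles agree within about 0.5°. I hand the job in.

```bash
python3 -m inch '0 0 0 0;0 0 0 0'; python3 -c "
from plant import manip; print(manip.finish_job())"
```

```text
clock: 32.52
tool_pos: [488.7, 84.0, 242.2]
orientation: [[-1.0, -0.008, -0.0], [-0.008, 1.0, 0.0], [0.0, 0.0, -1.0]]
wrist_force: [0.4, 0.3, -0.5]
width: 34.2
grasp_force: 0.0
the job is handed in; nothing more can be done
None
```

The caramel frame is closed and the job is handed in at about 32.5 s: in the last pictures all four corners are flush with outer faces level within about 2 mm, but the hand-in returned no verdict.

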